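Feed rosin lumps into the shuttered bin with a hand chute

ROBOT

A 6-joint arm with a two-finger parallel gripper is mounted at the origin on the work surface. World frame = base frame: x ahead of the robot, y to its left, z up, the work surface at z = 0. Lengths are in m, angles in rad, forces in N, time in s.
With the tool pointing down it reaches from about 0.3 to 0.875 m from the base axis. Payload 6.4 kg.
Tool frame: the origin (TCP) lies midway between the tips of the shut fingers; the grasp point (between the pads) lies 19 mm behind it (ctrl.pinch_z is the distance from the TCP to the grasp point, in m); z points along the fingers, y is the line along which they close (so a half turn about z gives the same grasp; the last joint's range is limited). The gripper opens to 85 mm and grips with 20 to 120 N. Pads are 22 mm wide; open, the fingers measure 114 mm over their backs; the gripper's body (76 mm by 85 mm) begins 54 mm behind the grasp point. The pads swing forward as they close: fully open they stand 13 mm farther back than shut.
Start: joints at [-1.426, 0.181, 1.607, -0, 1.354, -0.206], TCP at [0.198, -0.54, 0.231] pointing down, gripper open.
Joint ranges: [-2.99, 2.99], [-0.89, 2.07], [0.3, 2.58], [-1.14, 4.28], [0, 2.63], [-3.12, 3.12]. Speed limits (rad/s): [2.57, 2.57, 3.01, 3.14, 3.14, 3.14].

INTERFACE

Orientations are given as a unit quaternion [w, x, y, z].
In Python, from bench import ctrl gives the robot as it stands.
- The arm moves only by the tool apply_moves, never from a script. Its argument "moves" is a list of rows, each an object with "jaw": the opening, from 0 (shut) to 1 (fully open); "offset": the shift along the tool's x, y, z in mm, a list of three; "rot": the turn, a rotation vector about the tool's x, y, z in degrees, a list of three. In form: [{"jaw": jaw, "offset": [dx, dy, dz], "rot": [ax, ay, az]}, ...]. A call has exactly 5 rows; each row shifts and turns the commanded pose from where the row before left it, along the tool's axes as they then stand; what a row does not reach is not made up. A row lasts 1/8 s, in which the tool goes at most 62.5 mm and 10.7 degrees, less where a joint would pass 70% of its speed; a pose out of reach is approached as far as the arm can. A call is refused whole if a number of a shift passes 62.5 or a number of a turn 10.7, either way. A call with a gripper value outside its range is refused whole. The fingers move at their own pace and stop on an object; the grip force is fixed at half the most. Time passes only in rows, so rows that do not move let the fingers close, or fill a call up. It gives the time, the measured TCP pose, the force, the opening and the grip force at its end, in the units of the state.
- ctrl.get_obs(): the state, without advancing time (a new reading comes with each control period).
- ctrl.camera(name): name is "scene" or "side" or "wrist"; returns (picture, depth): 400x640x3 uint8, red, green, blue; 400x640 float32, m along the optical axis (not along the pixel's ray), 0 where there is no reading.
- ctrl.camera_params(name): a dict with "K" (3x3 intrinsics, pixels), "cam_to_world" (4x4, takes a point from camera to world coordinates); the wrist camera has in their place "mount" (4x4, takes a point from camera to tool coordinates, whose origin is the TCP and whose axes are the flange's). Camera axes: x right, y down, z forward; pixel columns grow to the right and rows downward; lengths in m; the calibration is good to about 2 mm. A picture is of the moment at which its call begins: read the wrist's pose just before it. camera_params takes no time and is no camera call.
- ctrl.hand_in(): hands the job in; it is judged then, once.
Trained networks look in the newest picture that a camera, given by its name, has taken for a name from the list of things; names that differ only in an ending like _2 or _b are one class to them, and where a whole thing is asked for, a point or a joint stands for the part that bears it (a point fixed in the world has none). Each returns a list of dicts, best first, with "score" (0 to 1); they miss things now and then, are a little off and sometimes report something else, mostly with a low value. They report only what shows in the picture. A call takes as long as a camera call. They do not tell look-alikes from the thing itself.
- ctrl.outline_of(camera, target): "region" (400x640 bool, what is visible of it) and "position" ([column, row] in pixels, amid what is visible of it).
The state is a dict: "time_s": time; "q": joint angles; "dq": joint speeds; "joint_efforts": joint torques, N m; "eef_pos": TCP position; "eef_rot": TCP orientation; "wrist_force": force on the tool from outside, world axes, zero at the start; "torque": the same for the moment, N m; "opening": opening from 0.0 (shut) to 1.0 (fully open); "grasp_force": force on a finger pad.
Only numpy, scipy, OpenCV 4.12 (cv2) and the standard library are available. Lean on these libraries where they do the work, as an engineer would, in place of code of your own. Each camera call takes 0.05 s, during which the arm holds its last target. There are 200 camera calls.

TASK

Pick up the metal chute from the grey slab by its black handle, press its nose gently down on the sprung red bar in front of the clear bin's hood so that the red shutter stays open, and keep the bar pressed while you tip the chute until all three rosin lumps have slid into the bin. Then set the empty chute down upright, back on the grey slab, and let go. Do not force the bar, spill or finger the lumps, touch the bin with the gripper, or disturb the other things on the table.

Things in the scene. Friction and masses are not known exactly. Their poses are not given: they have to be found in the camera images.
- chute: Aluminium hand chute, 130 to 220 g: straight channel 170 long, 38 wide (32 inside), walls 26 high, floor 3 thick. Origin at the centre of the underside; +x runs along the channel to the open nose (lip at x = +85); the rear (x = -85) is closed. Held level the lumps stay put; they start to slide at a nose-down tilt of 18 to 26 degrees; about 38 degrees empties it.
- handle (a point): Centre of the chute's black handle bar, 62 above the chute's underside, over its centre: 80 long along the chute, 14 wide, 16 high, carried by thin arches 37 to the front and rear that reach down to the walls. Grip it across its 14 mm width from above, midway between the arches. The lumps pass freely under it. Axes as the chute's.
- nose (a point): Point on the chute's underside, on its centre line, 20 behind the lip (chute x = +65, z = 0): the best place to press on the red bar. The lip then hangs over the bin's opening and the chute can be tipped about the bar.
- lump0: Amber lump of rosin, about 20 x 20 x 18 mm with rounded edges, 11 g; origin at the centre of its underside. Starts lying in the chute's channel. Nearest the closed rear.
- lump1: Amber lump of rosin, about 20 x 20 x 18 mm with rounded edges, 11 g; origin at the centre of its underside. Starts lying in the chute's channel. The middle one.
- lump2: Amber lump of rosin, about 20 x 20 x 18 mm with rounded edges, 11 g; origin at the centre of its underside. Starts lying in the chute's channel. Nearest the nose.
- slab: Fixed grey slab, 200 (x) x 280 (y) x 20 high; origin at the centre of its underside. The chute starts on it, nose along the slab's +y roughly, and must finish on it.
- bin: Fixed clear storage bin with white top, 110 (x) x 170 (y) x 110 high; origin at the centre of its underside; its front is -x. On top, a clear hood 75 high round a square opening: inside face of its back at x = +25, inside faces of its sides at y = +23 and -23, from x = -23 to +28; its front (-x) is open, for the chute's nose to come in along the bin's +x.
- opening (a point): Centre of the 46 x 46 opening in the bin's top, 110 above the bin's underside, closed by a red shutter 10 to 47 below it; lumps count as in when they lie in the bin below the shutter. Pressing the red bar straight down draws the shutter aside (30 mm at 6 mm of bar travel, fully at 9.5 mm); it shuts again when the bar is let up. Axes as the bin's.
- bar_low (a point): Fixed mark in front of the hood (bin x = -36, y = 0, z = +138): the LOWEST place where the top of the free red bar can be. The bar (10 thick, 84 long along the bin's y) is set by hand 0 to 36 mm higher; this is not measured. Sprung: moves from 2.5 N, 6.5 N at 6 mm, 10 N at 11 mm, then a hard stop. Press with 7 to 9 N; 18 N harms it.
- bowl: Bystander: white plastic bowl, 160 across, 75 high; origin under its centre.
- bottle: Bystander: closed brown bottle with white cap, 72 across, 200 high; origin under its centre.
- jar_a: Bystander: small clear jar with white lid, 60 across, 65 high; origin under its centre.
- jar_b: Bystander: small tan jar with white lid, 64 across, 75 high; origin under its centre.
- dropper: Bystander: little amber bottle with black cap, 34 across, 70 high; origin under its centre.
- spatula: Bystander: ink spatula lying flat, handle towards its own -x.
- block: Bystander: terracotta-coloured rubbing block, 90 x 50 x 35; origin under its centre.
There are look-alikes about, which are no part of the job. Several things have the shape of the chute; the one meant has the colours described above.

How it is judged:
On the way, in this order (a step that is already met when the one before it is completed fails the run):
1. the chute's nose presses the bar (more than 6 N) with all three lumps still in the chute (contact force between chute and bin above 6 N and x of lump0 in the frame of chute between -0.086 and 0.086 m and y of lump0 in the frame of chute between -0.02 and 0.02 m and z of lump0 in the frame of chute between -0.003 and 0.03 m and x of lump1 in the frame of chute between -0.086 and 0.086 m and y of lump1 in the frame of chute between -0.02 and 0.02 m and z of lump1 in the frame of chute between -0.003 and 0.03 m and x of lump2 in the frame of chute between -0.086 and 0.086 m and y of lump2 in the frame of chute between -0.02 and 0.02 m and z of lump2 in the frame of chute between -0.003 and 0.03 m), for 0.2 s.
2. all three lumps are in the bin while the chute still presses on the bar (more than 2 N) (x of lump0 in the frame of bin between -0.055 and 0.055 m and y of lump0 in the frame of bin between -0.085 and 0.085 m and z of lump0 in the frame of bin between -0.005 and 0.06 m and x of lump1 in the frame of bin between -0.055 and 0.055 m and y of lump1 in the frame of bin between -0.085 and 0.085 m and z of lump1 in the frame of bin between -0.005 and 0.06 m and x of lump2 in the frame of bin between -0.055 and 0.055 m and y of lump2 in the frame of bin between -0.085 and 0.085 m and z of lump2 in the frame of bin between -0.005 and 0.06 m and contact force between chute and bin above 2 N), for 0.1 s.
At the end, for the whole second after the job is handed in: All three lumps lie at rest inside the bin, below the shutter; the chute stands upright (within 6 degrees) and at rest flat on the grey slab, its centre over the slab (x of lump0 in the frame of bin between -0.055 and 0.055 m and y of lump0 in the frame of bin between -0.085 and 0.085 m and z of lump0 in the frame of bin between -0.005 and 0.06 m and x of lump1 in the frame of bin between -0.055 and 0.055 m and y of lump1 in the frame of bin between -0.085 and 0.085 m and z of lump1 in the frame of bin between -0.005 and 0.06 m and x of lump2 in the frame of bin between -0.055 and 0.055 m and y of lump2 in the frame of bin between -0.085 and 0.085 m and z of lump2 in the frame of bin between -0.005 and 0.06 m and linear speed of each of lump0, lump1, lump2, chute below 0.02 m/s and x of chute in the frame of slab between -0.1 and 0.1 m and y of chute in the frame of slab between -0.14 and 0.14 m and z of chute in the frame of slab between 0.015 and 0.026 m and angle between chute's own z axis and vertical below 0.1 rad); the robot touches nothing.
It fails at once if the chute bears on the bin or its bar with more than 18 N (contact force between chute and bin above 18 N).
It fails at once if the gripper touches a lump (more than 0.5 N) (contact force between the fingers and lump0 above 0.5 N or contact force between the fingers and lump1 above 0.5 N or contact force between the fingers and lump2 above 0.5 N).
It fails at once if the robot touches the bin (more than 1 N) (contact force between any of the fingers, the arm and bin above 1 N).
It fails at once if a lump is spilled on the table or the slab (((height (world z) of lump0 below 0.016 m and not (x of lump0 in the frame of bin between -0.055 and 0.055 m and y of lump0 in the frame of bin between -0.085 and 0.085 m and z of lump0 in the frame of bin between -0.02 and 0.16 m)) or contact force between lump0 and slab above 0.02 N) or ((height (world z) of lump1 below 0.016 m and not (x of lump1 in the frame of bin between -0.055 and 0.055 m and y of lump1 in the frame of bin between -0.085 and 0.085 m and z of lump1 in the frame of bin between -0.02 and 0.16 m)) or contact force between lump1 and slab above 0.02 N) or ((height (world z) of lump2 below 0.016 m and not (x of lump2 in the frame of bin between -0.055 and 0.055 m and y of lump2 in the frame of bin between -0.085 and 0.085 m and z of lump2 in the frame of bin between -0.02 and 0.16 m)) or contact force between lump2 and slab above 0.02 N)).
It fails at once if another thing on the table is moved by more than 30 mm (distance of any of bowl, bottle, jar_a, jar_b, dropper, spatula, block from where it was at the start of the episode above 0.03 m).
It also fails if it takes over 72 s, if anything falls off the work surface, if the arm or the gripper's body presses on something with over 40 N, if the wrist force passes 120 N, or if a joint passes its speed limit or range.

## Working session

There is one attempt and no reset: what is moved stays moved. The work goes in short steps, Python scripts to look and compute and a tool call to move; the robot and the scene stay as the last step left them, time stands still between calls to the robot, and variables do not carry over. Pictures are saved under pics/ and viewed, at most 10 in all, crops included, and the job is handed in when it is done.

Besides the shell and the picture viewer there is one more tool, called by a JSON object that holds its "api" and its "payload". apply_moves: Moves the arm, as the interface text tells. Its arguments: {"type":"object","properties":{"moves":{"type":"array"}},"required":["moves"]}

```bash
mkdir -p pics; ls; cat > h.py <<'E'
import numpy as np, cv2
from scipy.spatial.transform import Rotation as R
from bench import ctrl
def tool():
    o=ctrl.get_obs(); T=np.eye(4); w=o["eef_rot"]; T[:3,:3]=R.from_quat([w[1],w[2],w[3],w[0]]).as_matrix(); T[:3,3]=o["eef_pos"]; return T
def cam(n):
    T=tool(); im,d=ctrl.camera(n); p=ctrl.camera_params(n)
    M=p["cam_to_world"] if n!="wrist" else T@np.array(p["mount"])
    return im,d,np.array(p["K"]),np.array(M)
def cloud(d,K,M):
    v,u=np.indices(d.shape); P=np.stack([(u-K[0,2])/K[0,0]*d,(v-K[1,2])/K[1,1]*d,d],-1)
    P=P@M[:3,:3].T+M[:3,3]; P[d==0]=np.nan; return P
E
python3 - <<'E'
from h import *
o=ctrl.get_obs(); print(o, ctrl.pinch_z)
for n in ["scene","side"]:
    im,d,K,M=cam(n); P=cloud(d,K,M); np.savez(n+".npz",im=im,d=d,P=P,K=K,M=M)
    cv2.imwrite(f"pics/{n}0.png",im[:,:,::-1])
    print(n,M[:3,3].round(2))
    for t in ["chute","handle","bin","opening","slab","lump0","bowl","bottle","jar_a","jar_b","dropper","spatula","block"]:
        for r in ctrl.outline_of(n,t)[:4]:
            print(t,round(r["score"],2),np.round(r["position"]),np.nanmedian(P[r["region"]],0).round(3),r["region"].sum())
E
```

```text
pics
{'time_s': 0.0, 'q': array([-1.42632292e+00,  1.81540012e-01,  1.60797586e+00, -2.44128596e-07,
        1.35380942e+00, -2.06324702e-01]), 'dq': array([-0.00109985, -0.00198681, -0.00119247, -0.00047607,  0.00058364,
       -0.00065145]), 'joint_efforts': array([-6.01537704e-04, -4.44875515e+01, -3.51330221e+01, -4.00653526e-04,
        9.15121171e-03, -4.11215893e-06]), 'eef_pos': array([ 0.19752097, -0.53943543,  0.23040027]), 'eef_rot': array([-8.65907490e-04,  9.84656608e-01,  1.74501044e-01,  2.66680536e-05]), 'wrist_force': array([-0.15662678, -0.00505796, -0.22696801]), 'torque': array([ 0.04770387, -0.01630863,  0.01970347]), 'grasp_force': 0.0, 'opening': 0.9996246523125062} 0.0187
scene [0.93 0.73 0.65]
chute 0.95 [412. 236.] [0.331 0.172 0.007] 746
chute 0.9 [292. 188.] [ 0.509 -0.194  0.036] 516
chute 0.83 [339. 169.] [ 0.298 -0.257  0.019] 660
handle 0.86 [290. 192.] [ 0.511 -0.182  0.036] 392
handle 0.8 [408. 235.] [0.329 0.17  0.008] 761
handle 0.6 [336. 171.] [ 0.297 -0.256  0.018] 701
bin 0.6 [356. 257.] [0.552 0.229 0.103] 5575
opening 0.87 [353. 256.] [0.552 0
[... 715 characters left out ...]
0.175  0.035] 399
handle 0.67 [341. 287.] [0.316 0.152 0.015] 1030
bin 0.59 [278. 249.] [0.498 0.218 0.108] 2968
opening 0.96 [280. 246.] [0.498 0.219 0.108] 2943
slab 0.65 [358. 189.] [ 0.571 -0.143  0.02 ] 1400
bowl 0.7 [312. 147.] [ 0.805 -0.198  0.044] 1231
bottle 0.91 [264. 177.] [0.756 0.046 0.106] 849
jar_a 0.85 [297. 185.] [ 0.705 -0.034  0.047] 322
jar_a 0.57 [232. 215.] [0.741 0.215 0.054] 486
jar_b 0.85 [297. 185.] [ 0.705 -0.034  0.047] 322
jar_b 0.57 [232. 215.] [0.741 0.215 0.054] 486
dropper 0.54 [266. 324.] [0.379 0.387 0.043] 207
spatula 0.73 [278. 248.] [0.498 0.219 0.108] 2972
spatula 0.53 [448. 160.] [ 0.415 -0.511  0.015] 76
block 0.76 [198. 268.] [0.66  0.418 0.034] 555
```

View pics/scene0.png

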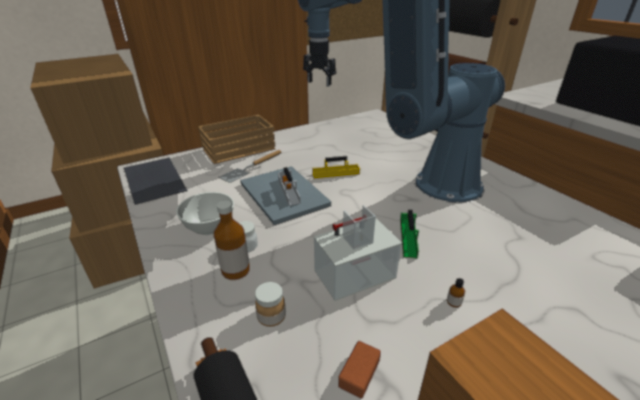

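View pics/side0.png

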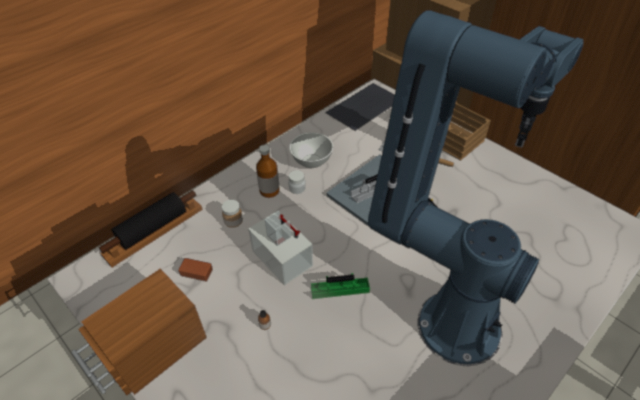

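Scene view: metal chute on the slab at about (288,188), yellow and green look-alikes at (336,168) and (410,235), and the bin at (356,257) with its red bar near (350,222). The side view agrees, with the bar ends near (283,218) and (297,233).

```bash
python3 - <<'E'
from h import *
A=[]
for n in ["scene","side"]:
    z=np.load(n+".npz"); P=z["P"]; im=z["im"].astype(int)
    near=(abs(P[...,0]-.53)<.13)&(abs(P[...,1]-.22)<.13)
    top=near&(abs(P[...,2]-.11)<.005); pts=P[top][:,:2]
    r=cv2.minAreaRect((pts*1000).astype(np.float32)); print(n,"bin top",r,len(pts))
    red=near&(im[...,0]>im[...,1]*1.8)&(im[...,0]>im[...,2]*1.8)&(im[...,0]>70)
    v,u=np.nonzero(red); q=P[red]
    print("red",len(q)); 
    for i in np.argsort(v)[::max(1,len(v)//25)]: print(u[i],v[i],q[i].round(3))
    s=(abs(P[...,0]-.54)<.18)&(abs(P[...,1]+.18)<.22)&(abs(P[...,2]-.02)<.005)
    A.append(P[s][:,:2]); print("slab",cv2.minAreaRect((P[s][:,:2]*1000).astype(np.float32)),s.sum())
E
```

```text
scene bin top ((526.7250366210938, 195.21055603027344), (113.0743179321289, 171.89234924316406), 84.96665954589844) 1673
red 35
359 218 [0.499 0.162 0.138]
360 218 [0.496 0.162 0.137]
356 219 [0.505 0.159 0.136]
357 219 [0.504 0.161 0.136]
358 219 [0.501 0.162 0.136]
338 224 [0.554 0.156 0.138]
339 224 [0.552 0.158 0.138]
340 224 [0.549 0.158 0.137]
341 224 [0.548 0.16  0.138]
342 224 [0.546 0.161 0.138]
333 225 [0.566 0.154 0.138]
334 225 [0.566 0.158 0.141]
335 225 [0.564 0.159 0.141]
336 225 [0.56  0.157 0.138]
337 225 [0.557 0.157 0.137]
338 225 [0.557 0.16  0.139]
339 225 [0.552 0.158 0.136]
340 225 [0.551 0.161 0.137]
341 225 [0.55  0.162 0.137]
342 225 [0.546 0.161 0.135]
333 226 [0.566 0.154 0.135]
334 226 [0.567 0.16  0.14 ]
335 226 [0.565 0.161 0.14 ]
336 226 [0.56  0.158 0.136]
337 226 [0.559 0.159 0.136]
338 226 [0.556 0.159 0.135]
339 226 [0.552 0.158 0.133]
334 227 [0.565 0.156 0.133]
335 227 [0.567 0.163 0.139]
336 227 [0.563 0.162 0.137]
337 227 [0.56  0.161 0.134]
338 227 [0.558 0.163 0.135]
334 228 [0.567 0.16  0.134]
335 228 [0.567 0.164 0.137]
336 228 [0.565 0.165
[... 883 characters left out ...]
137]
293 228 [0.503 0.16  0.138]
293 229 [0.498 0.163 0.14 ]
294 229 [0.498 0.16  0.138]
294 230 [0.497 0.161 0.134]
295 230 [0.492 0.161 0.139]
296 230 [0.491 0.159 0.139]
295 231 [0.491 0.162 0.136]
296 231 [0.488 0.161 0.138]
297 231 [0.482 0.162 0.144]
298 231 [0.482 0.159 0.141]
295 232 [0.49  0.163 0.134]
296 232 [0.481 0.167 0.144]
297 232 [0.482 0.163 0.14 ]
298 232 [0.479 0.161 0.141]
295 233 [0.487 0.166 0.134]
296 233 [0.482 0.166 0.138]
297 233 [0.481 0.163 0.137]
295 234 [0.484 0.169 0.135]
296 234 [0.483 0.166 0.133]
297 234 [0.484 0.162 0.128]
296 235 [0.485 0.165 0.125]
slab ((613.6162109375, -203.6634979248047), (300.016357421875, 317.3102111816406), 14.723386764526367) 1290
```

```bash
python3 - <<'E'
from h import *
print(ctrl.camera_params("wrist")); print(tool().round(3))
E
```

```text
{'K': array([[315.55741845,   0.        , 315.39534868],
       [  0.        , 315.55741845, 199.4612721 ],
       [  0.        ,   0.        ,   1.        ]]), 'mount': array([[ 4.98403613e-04, -9.56436494e-01, -2.91940036e-01,
         7.45632958e-02],
       [ 9.99999793e-01,  5.95389031e-04, -2.43366030e-04,
        -1.26121296e-05],
       [ 4.06582048e-04, -2.91939854e-01,  9.56436593e-01,
        -1.42785791e-01],
       [ 0.00000000e+00,  0.00000000e+00,  0.00000000e+00,
         1.00000000e+00]])}
[[ 0.939  0.344 -0.     0.198]
 [ 0.344 -0.939  0.    -0.54 ]
 [ 0.    -0.    -1.     0.231]
 [ 0.     0.     0.     1.   ]]
```

```bash
cat >> h.py <<'E'
def pose(p,yaw,tilt=0):
    """tool x at world yaw, z down; tilt = nose-down turn (deg) of the tool x axis"""
    r=R.from_euler('z',yaw,degrees=True)*R.from_euler('y',tilt,degrees=True)*R.from_euler('x',180,degrees=True)
    T=np.eye(4); T[:3,:3]=r.as_matrix(); T[:3,3]=p; return T
def plan(target,n,jaw,T0=None,dp=0,dr=1):
    T=(tool() if T0 is None else T0).copy(); A=T.copy()
    rv=R.from_matrix(A[:3,:3].T@target[:3,:3]).as_rotvec()
    out=[]
    for i in range(1,n+1):
        s=i/n; p=A[:3,3]+s*(target[:3,3]-A[:3,3]); Rg=A[:3,:3]@R.from_rotvec(rv*s).as_matrix()
        o=(np.round(T[:3,:3].T@(p-T[:3,3])*1000,dp)+0.); w=(np.round(np.degrees(R.from_matrix(T[:3,:3].T@Rg).as_rotvec()),dr)+0.)
        T[:3,3]+=T[:3,:3]@o/1000; T[:3,:3]=T[:3,:3]@R.from_rotvec(np.radians(w)).as_matrix()
        out.append({"jaw":jaw,"offset":o.tolist(),"rot":w.tolist()})
    for i in range(0,n,5): print(str(out[i:i+5]).replace("'",'"'))
    return T
E
python3 - <<'E'
from h import *
plan(pose([.51,-.26,.27],85),10,1)
E
```

```text
[{"jaw": 1, "offset": [39.0, -16.0, -4.0], "rot": [0.0, 0.0, -6.5]}, {"jaw": 1, "offset": [40.0, -11.0, -4.0], "rot": [0.0, 0.0, -6.5]}, {"jaw": 1, "offset": [42.0, -6.0, -4.0], "rot": [0.0, 0.0, -6.5]}, {"jaw": 1, "offset": [42.0, -2.0, -3.0], "rot": [0.0, 0.0, -6.5]}, {"jaw": 1, "offset": [41.0, 3.0, -4.0], "rot": [0.0, 0.0, -6.5]}]
[{"jaw": 1, "offset": [42.0, 8.0, -4.0], "rot": [0.0, 0.0, -6.4]}, {"jaw": 1, "offset": [40.0, 13.0, -4.0], "rot": [0.0, 0.0, -6.5]}, {"jaw": 1, "offset": [38.0, 16.0, -4.0], "rot": [0.0, 0.0, -6.5]}, {"jaw": 1, "offset": [36.0, 21.0, -4.0], "rot": [0.0, 0.0, -6.5]}, {"jaw": 1, "offset": [34.0, 26.0, -4.0], "rot": [0.0, 0.0, -6.5]}]
```

{"api": "apply_moves", "payload": {"moves": [{"jaw":1,"offset":[39,-16,-4],"rot":[0,0,-6.5]},{"jaw":1,"offset":[40,-11,-4],"rot":[0,0,-6.5]},{"jaw":1,"offset":[42,-6,-4],"rot":[0,0,-6.5]},{"jaw":1,"offset":[42,-2,-3],"rot":[0,0,-6.5]},{"jaw":1,"offset":[41,3,-4],"rot":[0,0,-6.5]}]}}

```text
time_s: 2.02
eef_pos: [0.3541, -0.3991, 0.2505]
eef_rot: [0.0, 0.896, 0.445, 0.0]
wrist_force: [0.2, -0.3, 0.7]
opening: 1.006
grasp_force: 0.0
```

{"api": "apply_moves", "payload": {"moves": [{"jaw":1,"offset":[42,8,-4],"rot":[0,0,-6.5]},{"jaw":1,"offset":[40,13,-4],"rot":[0,0,-6.5]},{"jaw":1,"offset":[38,16,-4],"rot":[0,0,-6.5]},{"jaw":1,"offset":[36,21,-4],"rot":[0,0,-6.5]},{"jaw":1,"offset":[34,26,-4],"rot":[0,0,-6.5]}]}}

```text
time_s: 2.65
eef_pos: [0.5112, -0.2589, 0.2706]
eef_rot: [0.0, 0.735, 0.678, 0.0]
wrist_force: [-0.5, -0.3, 0.0]
opening: 1.002
grasp_force: 0.0
```

{"api": "apply_moves", "payload": {"moves": [{"jaw":1,"offset":[0,0,0],"rot":[0,0,0]},{"jaw":1,"offset":[0,0,0],"rot":[0,0,0]},{"jaw":1,"offset":[0,0,0],"rot":[0,0,0]},{"jaw":1,"offset":[0,0,0],"rot":[0,0,0]},{"jaw":1,"offset":[0,0,0],"rot":[0,0,0]}]}}

```text
time_s: 3.28
eef_pos: [0.5099, -0.2605, 0.2703]
eef_rot: [0.0, 0.737, 0.676, -0.0]
wrist_force: [0.1, -0.5, -0.2]
opening: 0.999
grasp_force: 0.0
```

```bash
python3 - <<'E'
from h import *
im,d,K,M=cam("wrist"); P=cloud(d,K,M); np.savez("w1.npz",im=im,d=d,P=P,K=K,M=M)
cv2.imwrite("pics/w1.png",im[:,:,::-1])
for t in ["chute","handle","slab","lump0","lump2","nose"]:
    for r in ctrl.outline_of("wrist",t)[:3]:
        q=P[r["region"]]; print(t,round(r["score"],2),np.round(r["position"]),np.nanmedian(q,0).round(3),r["region"].sum())
g=im.astype(int)
blk=(g.max(-1)<60)&(abs(P[...,2]-.09)<.012)&(abs(P[...,0]-.51)<.15)
q=P[blk]; print(len(q)); print(cv2.minAreaRect((q[:,:2]*1000).astype(np.float32)), np.median(q,0))
s=(abs(P[...,2]-.02)<.004); print("slab",cv2.minAreaRect((P[s][:,:2]*1000).astype(np.float32)))
E
```

```text
chute 0.9 [139. 178.] [ 0.296 -0.258  0.016] 5325
chute 0.65 [308. 118.] [ 0.507 -0.202  0.035] 4739
handle 0.95 [305. 121.] [ 0.507 -0.202  0.033] 4837
handle 0.66 [143. 181.] [ 0.296 -0.259  0.015] 5543
slab 0.91 [326. 123.] [ 0.528 -0.208  0.02 ] 32899
lump0 0.57 [299. 183.] [ 0.487 -0.274  0.041] 251
lump2 0.57 [299. 183.] [ 0.487 -0.274  0.041] 251
nose 0.83 [307. 119.] [ 0.507 -0.203  0.033] 4662
nose 0.83 [142. 180.] [ 0.295 -0.258  0.016] 5325
1013
((504.029296875, -214.62290954589844), (79.43272399902344, 13.543272018432617), 76.77983093261719) [ 0.50452239 -0.21273931  0.08993587]
slab ((499.6800842285156, -302.7527770996094), (483.58807373046875, 590.7117919921875), 76.14496612548828)
```

View pics/w1.png

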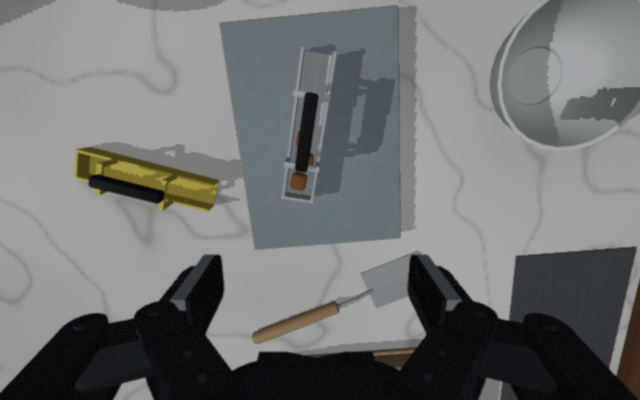

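The wrist view shows the metal chute at (308,120). Its nose is up (+y), the lumps sit near (299,183) at the closed rear, and the handle runs from (312,95) to (302,170). The measured handle is 79 x 13.5 with its top at z = 0.090, which matches the data.

```bash
python3 - <<'E'
from h import *
T=plan(pose([.504,-.2146,.15],76.8),5,1)
plan(pose([.504,-.2146,.0635],76.8),5,1,T)
E
```

```text
[{"jaw": 1, "offset": [9.0, -2.0, 24.0], "rot": [0.0, 0.0, 1.7]}, {"jaw": 1, "offset": [9.0, -2.0, 24.0], "rot": [0.0, 0.0, 1.6]}, {"jaw": 1, "offset": [9.0, -3.0, 24.0], "rot": [0.0, 0.0, 1.7]}, {"jaw": 1, "offset": [8.0, -3.0, 24.0], "rot": [0.0, 0.0, 1.6]}, {"jaw": 1, "offset": [9.0, -3.0, 24.0], "rot": [0.0, 0.0, 1.7]}]
[{"jaw": 1, "offset": [0.0, 0.0, 17.0], "rot": [0.0, 0.0, 0.0]}, {"jaw": 1, "offset": [0.0, 0.0, 18.0], "rot": [0.0, 0.0, 0.0]}, {"jaw": 1, "offset": [0.0, 0.0, 17.0], "rot": [0.0, 0.0, 0.0]}, {"jaw": 1, "offset": [0.0, 0.0, 17.0], "rot": [0.0, 0.0, 0.0]}, {"jaw": 1, "offset": [0.0, 0.0, 18.0], "rot": [0.0, 0.0, 0.0]}]
```

{"api": "apply_moves", "payload": {"moves": [{"jaw":1,"offset":[9,-2,24],"rot":[0,0,1.7]},{"jaw":1,"offset":[9,-2,24],"rot":[0,0,1.6]},{"jaw":1,"offset":[9,-3,24],"rot":[0,0,1.7]},{"jaw":1,"offset":[8,-3,24],"rot":[0,0,1.6]},{"jaw":1,"offset":[9,-3,24],"rot":[0,0,1.7]}]}}

```text
time_s: 4.25
eef_pos: [0.5037, -0.2142, 0.1496]
eef_rot: [0.0, 0.784, 0.621, 0.0]
wrist_force: [0.3, -0.5, 0.4]
opening: 1.001
grasp_force: 0.0
```

{"api": "apply_moves", "payload": {"moves": [{"jaw":1,"offset":[0,0,17],"rot":[0,0,0]},{"jaw":1,"offset":[0,0,18],"rot":[0,0,0]},{"jaw":1,"offset":[0,0,17],"rot":[0,0,0]},{"jaw":1,"offset":[0,0,17],"rot":[0,0,0]},{"jaw":1,"offset":[0,0,17],"rot":[0,0,0]}]}}

```text
time_s: 4.88
eef_pos: [0.5037, -0.2147, 0.0632]
eef_rot: [0.0, 0.784, 0.621, 0.0]
wrist_force: [0.1, 0.6, 0.7]
opening: 0.999
grasp_force: 0.0
```

{"api": "apply_moves", "payload": {"moves": [{"jaw":0.5,"offset":[0,0,0],"rot":[0,0,0]},{"jaw":0.3,"offset":[0,0,0],"rot":[0,0,0]},{"jaw":0.1,"offset":[0,0,0],"rot":[0,0,0]},{"jaw":0,"offset":[0,0,0],"rot":[0,0,0]},{"jaw":0,"offset":[0,0,0],"rot":[0,0,0]}]}}

```text
time_s: 5.5
eef_pos: [0.5043, -0.2149, 0.0652]
eef_rot: [0.001, 0.784, 0.621, 0.0]
wrist_force: [0.2, -0.6, 3.3]
opening: 0.148
grasp_force: 59.6
```

{"api": "apply_moves", "payload": {"moves": [{"jaw":0,"offset":[0,0,0],"rot":[0,0,0]},{"jaw":0,"offset":[0,0,0],"rot":[0,0,0]},{"jaw":0,"offset":[0,0,0],"rot":[0,0,0]},{"jaw":0,"offset":[0,0,0],"rot":[0,0,0]},{"jaw":0,"offset":[0,0,0],"rot":[0,0,0]}]}}

```text
time_s: 6.12
eef_pos: [0.5043, -0.2149, 0.0652]
eef_rot: [0.001, 0.784, 0.621, 0.0]
wrist_force: [-0.3, 0.3, 5.6]
opening: 0.155
grasp_force: 59.9
```

{"api": "apply_moves", "payload": {"moves": [{"jaw":0,"offset":[0,0,-5],"rot":[0,0,0]},{"jaw":0,"offset":[0,0,-15],"rot":[0,0,0]},{"jaw":0,"offset":[0,0,-25],"rot":[0,0,0]},{"jaw":0,"offset":[0,0,-25],"rot":[0,0,0]},{"jaw":0,"offset":[0,0,-20],"rot":[0,0,0]}]}}

```text
time_s: 6.75
eef_pos: [0.5038, -0.2146, 0.1561]
eef_rot: [0.0, 0.784, 0.621, 0.0]
wrist_force: [-1.3, 0.2, -1.9]
opening: 0.149
grasp_force: 58.7
```

```bash
python3 - <<'E'
from h import *
o=ctrl.get_obs(); print(o["wrist_force"],o["torque"],o["opening"],o["q"])
plan(pose([.514,.0446,.35],85),15,0)
E
```

```text
[-1.25507023  0.15066832 -1.88359521] [ 0.0394306   0.01758971 -0.04281193] 0.1492186370027059 [-6.19436032e-01  1.99825267e-01  1.74579092e+00  5.15816724e-05
  1.19499366e+00 -3.89104964e-01]
[{"jaw": 0, "offset": [17.0, -3.0, -13.0], "rot": [0.0, 0.0, -0.5]}, {"jaw": 0, "offset": [17.0, -3.0, -13.0], "rot": [0.0, 0.0, -0.6]}, {"jaw": 0, "offset": [17.0, -3.0, -13.0], "rot": [0.0, 0.0, -0.5]}, {"jaw": 0, "offset": [17.0, -3.0, -13.0], "rot": [0.0, 0.0, -0.6]}, {"jaw": 0, "offset": [17.0, -3.0, -13.0], "rot": [0.0, 0.0, -0.5]}]
[{"jaw": 0, "offset": [17.0, -2.0, -13.0], "rot": [0.0, 0.0, -0.6]}, {"jaw": 0, "offset": [17.0, -3.0, -13.0], "rot": [0.0, 0.0, -0.5]}, {"jaw": 0, "offset": [18.0, -2.0, -13.0], "rot": [0.0, 0.0, -0.6]}, {"jaw": 0, "offset": [17.0, -2.0, -12.0], "rot": [0.0, 0.0, -0.5]}, {"jaw": 0, "offset": [17.0, -1.0, -13.0], "rot": [0.0, 0.0, -0.6]}]
[{"jaw": 0, "offset": [17.0, -2.0, -13.0], "rot": [0.0, 0.0, -0.5]}, {"jaw": 0, "offset": [17.0, -2.0, -13.0], "rot": [0.0, 0.0, -0.6]}, {"jaw": 0, "offset": [18.0, -1.0, -13.0], "rot": [0.0, 0.0, -0.5]}, {"jaw": 0, "offset": [17.0, -1.0, -13.0], "rot": [0.0, 0.0, -0.6]}, {"jaw": 0, "offset": [17.0, -1.0, -13.0], "rot": [0.1, 0.0, -0.5]}]
```

{"api": "apply_moves", "payload": {"moves": [{"jaw":0,"offset":[8,-1,-10],"rot":[0,0,-0.5]},{"jaw":0,"offset":[17,-3,-13],"rot":[0,0,-0.6]},{"jaw":0,"offset":[17,-3,-13],"rot":[0,0,-0.5]},{"jaw":0,"offset":[17,-3,-13],"rot":[0,0,-0.6]},{"jaw":0,"offset":[17,-3,-13],"rot":[0,0,-0.5]}]}}

```text
time_s: 7.38
eef_pos: [0.5067, -0.1359, 0.2171]
eef_rot: [-0.0, 0.768, 0.64, 0.0]
wrist_force: [0.5, -0.3, -3.3]
opening: 0.144
grasp_force: 58.7
```

{"api": "apply_moves", "payload": {"moves": [{"jaw":0,"offset":[18,-2,-13],"rot":[0,0,-0.6]},{"jaw":0,"offset":[19,-3,-13],"rot":[0,0,-0.5]},{"jaw":0,"offset":[19,-3,-13],"rot":[0,0,-0.6]},{"jaw":0,"offset":[19,-3,-13],"rot":[0,0,-0.5]},{"jaw":0,"offset":[19,-2,-13],"rot":[0,0,-0.6]}]}}

```text
time_s: 8.0
eef_pos: [0.5092, -0.0413, 0.2822]
eef_rot: [0.0, 0.753, 0.658, 0.0]
wrist_force: [0.4, 0.0, -2.2]
opening: 0.15
grasp_force: 58.7
```

{"api": "apply_moves", "payload": {"moves": [{"jaw":0,"offset":[19,-2,-13],"rot":[0,0,-0.5]},{"jaw":0,"offset":[19,-2,-13],"rot":[0,0,-0.6]},{"jaw":0,"offset":[18,-1,-13],"rot":[0,0,-0.5]},{"jaw":0,"offset":[15,-1,-13],"rot":[0,0,-0.6]},{"jaw":0,"offset":[10,0,-10],"rot":[0,0,-0.5]}]}}

```text
time_s: 8.62
eef_pos: [0.513, 0.0395, 0.3443]
eef_rot: [0.0, 0.737, 0.676, 0.0]
wrist_force: [0.9, 0.2, -2.3]
opening: 0.15
grasp_force: 58.7
```

{"api": "apply_moves", "payload": {"moves": [{"jaw":0,"offset":[6,-1,-4],"rot":[0,0,0]},{"jaw":0,"offset":[2,0,0],"rot":[0,0,0]},{"jaw":0,"offset":[0,0,0],"rot":[0,0,0]},{"jaw":0,"offset":[0,0,0],"rot":[0,0,0]},{"jaw":0,"offset":[0,0,0],"rot":[0,0,0]}]}}

```text
time_s: 9.25
eef_pos: [0.5124, 0.0463, 0.347]
eef_rot: [-0.0, 0.737, 0.675, -0.0]
wrist_force: [0.0, -0.5, -2.1]
opening: 0.15
grasp_force: 58.7
```

```bash
python3 - <<'E'
from h import *
o=ctrl.get_obs(); print(o["wrist_force"],o["torque"]); T=tool(); print(T.round(4))
im,d,K,M=cam("wrist"); P=cloud(d,K,M); np.savez("w2.npz",im=im,d=d,P=P,K=K,M=M,T=T)
cv2.imwrite("pics/w2.png",im[:,:,::-1])
for t in ["bin","chute","lump0"]:
    for r in ctrl.outline_of("wrist",t)[:3]:
        q=P[r["region"]]; print(t,round(r["score"],2),np.round(r["position"]),np.nanmedian(q,0).round(3),r["region"].sum())
g=im.astype(int)
near=(abs(P[...,0]-.53)<.13)&(abs(P[...,1]-.19)<.13)
top=near&(abs(P[...,2]-.11)<.005); r=cv2.minAreaRect((P[top][:,:2]*1000).astype(np.float32)); print("bin top",r,top.sum())
red=near&(g[...,0]>g[...,1]*1.8)&(g[...,0]>g[...,2]*1.8)&(g[...,0]>70)
q=P[red]; zz=q[:,2]; print(len(q),np.percentile(zz,[5,25,50,75,95]))
b=q[(zz>.125)&(zz<.185)]; print("bar",cv2.minAreaRect((b[:,:2]*1000).astype(np.float32)),np.percentile(b[:,2],[5,50,95]))
print("hood z",np.percentile(P[near&(P[...,2]>.15)&(P[...,2]<.2)][:,2],[5,50,95,99]))
E
```

```text
[ 0.02336014 -0.49740261 -2.09239871] [ 0.03438965 -0.03060914  0.00522116]
[[ 8.770e-02  9.961e-01 -6.000e-04  5.124e-01]
 [ 9.961e-01 -8.770e-02  0.000e+00  4.630e-02]
 [-0.000e+00 -6.000e-04 -1.000e+00  3.470e-01]
 [ 0.000e+00  0.000e+00  0.000e+00  1.000e+00]]
bin 0.55 [316.  38.] [0.525 0.186 0.11 ] 13152
bin 0.26 [530. 163.] [0.759 0.04  0.134] 6840
chute 0.92 [316. 187.] [0.515 0.083 0.328] 15888
chute 0.62 [193. 344.] [ 0.278 -0.262  0.025] 173
chute 0.58 [173.  90.] [0.323 0.154 0.013] 4713
bin top ((524.44189453125, 182.37742614746094), (85.94418334960938, 170.52159118652344), 85.37191009521484) 9120
2070 [0.06407408 0.0650362  0.06595219 0.13810075 0.14015616]
bar ((522.2938232421875, 157.90147399902344), (14.292903900146484, 82.9822006225586), 85.74579620361328) [0.13682126 0.13877696 0.14195432]
hood z [0.15435983 0.18388096 0.18620346 0.1867838 ]
```

View pics/w2.png

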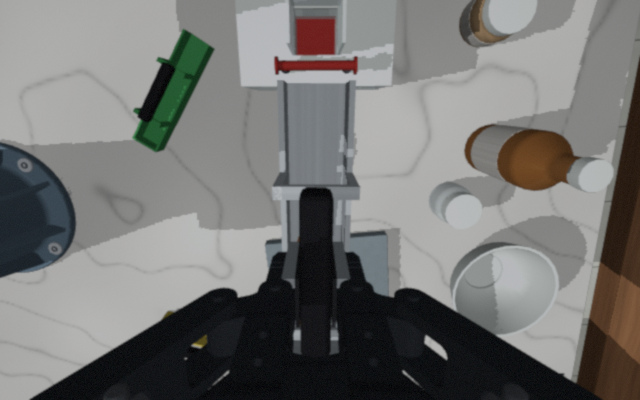

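The wrist view shows the lip (278–355, row 82) lined up with the red bar (275–357, row 66), and the shutter at (315,35).

```bash
python3 - <<'E'
from h import *
z=np.load("w2.npz"); P=z["P"];T=z["T"]; r=[q for q in ctrl.outline_of("wrist","chute")][0]["region"] 
L=(P-T[:3,3])@T[:3,:3]*1000
m=(L[...,2]>10)&(L[...,2]<60)&(L[...,0]>0)&(abs(L[...,1])<40)
Q=L[m]; print(len(Q),np.percentile(Q[:,0],[90,99,99.8]))
for a,b in [(38,50),(50,60),(60,70),(70,80),(80,84)]:
    s=Q[(Q[:,0]>a)&(Q[:,0]<b)]; print(a,np.percentile(s[:,1],[1,50,99]).round(1)); f=s[abs(s[:,1])<10]; w=s[(abs(s[:,1])>16)]; print("  floor z",np.median(f[:,2]).round(1),"wall",np.percentile(w[:,2],[5,50]).round(1))
q=P[(abs(L[...,1])<60)]
E
```

```text
8784 [79.89304539 84.7286902  85.19498477]
38 [-18.2   0.5  19. ]
  floor z 41.9 wall [13.8 19.1]
50 [-18.3   0.4  19. ]
  floor z 41.9 wall [18.1 19.2]
60 [-18.3   0.4  19.1]
  floor z 41.9 wall [17.9 19.4]
70 [-18.2   0.4  19.1]
  floor z 41.9 wall [17.7 19.3]
80 [-18.4   0.4  19.2]
  floor z 41.9 wall [17.8 19.2]
```

```bash
cat >> h.py <<'E'
N=np.array([.065,.0004,.0449]); BAR=np.array([.5223,.158])
def nose_pose(z,tilt,yaw=85.2,dy=0):
    T=pose([0,0,0],yaw,tilt); T[:3,3]=np.r_[BAR+[0,dy],z]-T[:3,:3]@N; return T
def nose_now():
    T=tool(); return (T[:3,:3]@N+T[:3,3]).round(4), np.degrees(np.arcsin(-T[2,0])).round(2)
E
python3 - <<'E'
from h import *
print(nose_now())
T=plan(nose_pose(.152,12),15,0)
E
```

```text
(array([0.5186, 0.1113, 0.3024]), np.float64(0.0))
[{"jaw": 0, "offset": [4.0, 0.0, 9.0], "rot": [0.0, -0.8, 0.0]}, {"jaw": 0, "offset": [4.0, 0.0, 9.0], "rot": [0.0, -0.8, 0.0]}, {"jaw": 0, "offset": [4.0, 0.0, 9.0], "rot": [0.0, -0.8, 0.0]}, {"jaw": 0, "offset": [4.0, 0.0, 9.0], "rot": [0.0, -0.8, -0.1]}, {"jaw": 0, "offset": [5.0, 0.0, 9.0], "rot": [0.0, -0.8, 0.0]}]
[{"jaw": 0, "offset": [4.0, 0.0, 9.0], "rot": [0.0, -0.8, 0.0]}, {"jaw": 0, "offset": [5.0, 0.0, 9.0], "rot": [0.0, -0.8, 0.0]}, {"jaw": 0, "offset": [4.0, 0.0, 9.0], "rot": [0.0, -0.8, 0.0]}, {"jaw": 0, "offset": [5.0, 0.0, 9.0], "rot": [0.0, -0.8, 0.0]}, {"jaw": 0, "offset": [5.0, 0.0, 8.0], "rot": [0.0, -0.8, 0.0]}]
[{"jaw": 0, "offset": [5.0, 0.0, 9.0], "rot": [0.0, -0.8, -0.1]}, {"jaw": 0, "offset": [5.0, 0.0, 8.0], "rot": [0.0, -0.8, 0.0]}, {"jaw": 0, "offset": [6.0, 0.0, 9.0], "rot": [0.0, -0.8, 0.0]}, {"jaw": 0, "offset": [5.0, 0.0, 8.0], "rot": [0.0, -0.8, 0.0]}, {"jaw": 0, "offset": [6.0, 0.0, 8.0], "rot": [0.0, -0.8, 0.0]}]
```

{"api": "apply_moves", "payload": {"moves": [{"jaw":0,"offset":[4,0,9],"rot":[0,-0.8,0]},{"jaw":0,"offset":[4,0,9],"rot":[0,-0.8,0]},{"jaw":0,"offset":[4,0,9],"rot":[0,-0.8,0]},{"jaw":0,"offset":[4,0,9],"rot":[0,-0.8,-0.1]},{"jaw":0,"offset":[5,0,9],"rot":[0,-0.8,0]}]}}

```text
time_s: 10.12
eef_pos: [0.5142, 0.0667, 0.3009]
eef_rot: [0.024, 0.736, 0.676, -0.026]
wrist_force: [0.2, -0.7, -2.6]
opening: 0.156
grasp_force: 58.8
```

{"api": "apply_moves", "payload": {"moves": [{"jaw":0,"offset":[4,0,9],"rot":[0,-0.8,0]},{"jaw":0,"offset":[5,0,9],"rot":[0,-0.8,0]},{"jaw":0,"offset":[4,0,9],"rot":[0,-0.8,0]},{"jaw":0,"offset":[5,0,9],"rot":[0,-0.8,0]},{"jaw":0,"offset":[5,0,8],"rot":[0,-0.8,0]}]}}

```text
time_s: 10.75
eef_pos: [0.5158, 0.0851, 0.255]
eef_rot: [0.047, 0.735, 0.675, -0.052]
wrist_force: [0.6, -0.7, -2.8]
opening: 0.152
grasp_force: 58.8
```

```bash
python3 - <<'E'
from h import *
print(nose_now(),ctrl.get_obs()["wrist_force"],ctrl.get_obs()["q"].round(2))
im,d,K,M=cam("wrist")
cv2.imwrite("pics/w3.png",im[:,:,::-1])
T=plan(nose_pose(.150,12),5,0)
E
```

```text
(array([0.5211, 0.1429, 0.2014]), np.float64(8.05)) [ 0.60278279 -0.74121914 -2.77213141] [ 0.02  0.07  1.68 -0.14  1.4   0.13]
[{"jaw": 0, "offset": [5.0, 0.0, 9.0], "rot": [0.0, -0.8, 0.0]}, {"jaw": 0, "offset": [5.0, 0.0, 8.0], "rot": [-0.1, -0.8, 0.0]}, {"jaw": 0, "offset": [5.0, 0.0, 9.0], "rot": [0.0, -0.8, 0.0]}, {"jaw": 0, "offset": [5.0, 1.0, 8.0], "rot": [0.0, -0.8, 0.0]}, {"jaw": 0, "offset": [6.0, 0.0, 8.0], "rot": [0.0, -0.7, -0.1]}]
```

View pics/w3.png

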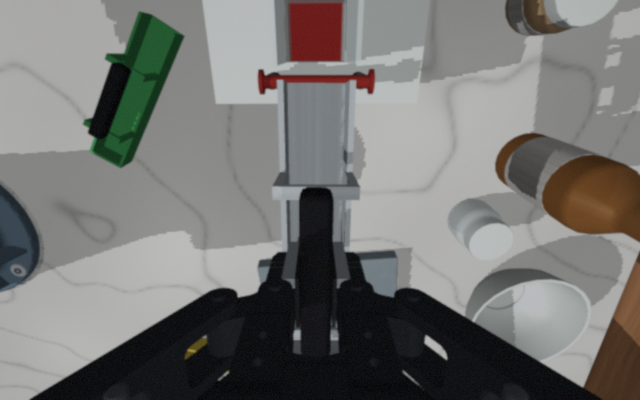

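The chute (277–355) is centred on the bar (260–374) and the shutter (290–341).

{"api": "apply_moves", "payload": {"moves": [{"jaw":0,"offset":[5,0,9],"rot":[0,-0.8,0]},{"jaw":0,"offset":[5,0,8],"rot":[-0.1,-0.8,0]},{"jaw":0,"offset":[5,0,9],"rot":[0,-0.8,0]},{"jaw":0,"offset":[5,1,8],"rot":[0,-0.8,0]},{"jaw":0,"offset":[6,0,8],"rot":[0,-0.7,-0.1]}]}}

```text
time_s: 11.42
eef_pos: [0.5186, 0.1036, 0.2093]
eef_rot: [0.071, 0.732, 0.673, -0.076]
wrist_force: [-0.5, -0.4, -2.4]
opening: 0.15
grasp_force: 58.8
```

{"api": "apply_moves", "payload": {"moves": [{"jaw":0,"offset":[0,0,0],"rot":[0,0,0]},{"jaw":0,"offset":[0,0,0],"rot":[0,0,0]},{"jaw":0,"offset":[0,0,0],"rot":[0,0,0]},{"jaw":0,"offset":[0,0,0],"rot":[0,0,0]},{"jaw":0,"offset":[0,0,0],"rot":[0,0,0]}]}}

```text
time_s: 12.05
eef_pos: [0.5185, 0.1032, 0.2101]
eef_rot: [0.071, 0.732, 0.673, -0.076]
wrist_force: [-0.0, 0.2, -2.2]
opening: 0.152
grasp_force: 58.8
```

```bash
python3 - <<'E'
from h import *
print(nose_now(),ctrl.get_obs()["wrist_force"],ctrl.get_obs()["torque"])
T=plan(nose_pose(.137,12),5,0,dp=1)
E
```

```text
(array([0.5236, 0.1573, 0.1528]), np.float64(11.89)) [-0.00652734  0.15126353 -2.2058761 ] [ 0.21963102 -0.05130035  0.0249103 ]
[{"jaw": 0, "offset": [0.8, -0.3, 3.0], "rot": [0.0, 0.0, 0.0]}, {"jaw": 0, "offset": [0.8, -0.2, 3.1], "rot": [0.0, 0.0, 0.0]}, {"jaw": 0, "offset": [0.7, -0.3, 3.0], "rot": [0.1, -0.1, 0.0]}, {"jaw": 0, "offset": [0.8, -0.2, 3.1], "rot": [0.0, 0.0, 0.0]}, {"jaw": 0, "offset": [0.8, -0.2, 3.0], "rot": [0.0, 0.0, 0.0]}]
```

{"api": "apply_moves", "payload": {"moves": [{"jaw":0,"offset":[0.8,-0.3,3],"rot":[0,0,0]},{"jaw":0,"offset":[0.8,-0.2,3],"rot":[0,0,0]},{"jaw":0,"offset":[0.8,-0.3,3],"rot":[0,0,0]},{"jaw":0,"offset":[0.8,-0.2,3],"rot":[0,0,0]},{"jaw":0,"offset":[0.8,-0.2,3],"rot":[0,0,0]}]}}

```text
time_s: 12.68
eef_pos: [0.5175, 0.1041, 0.1945]
eef_rot: [0.071, 0.732, 0.673, -0.076]
wrist_force: [-0.5, -1.7, 2.0]
opening: 0.153
grasp_force: 59.3
```

{"api": "apply_moves", "payload": {"moves": [{"jaw":0,"offset":[0,0,0],"rot":[0,0,0]},{"jaw":0,"offset":[0,0,0],"rot":[0,0,0]},{"jaw":0,"offset":[0,0,0],"rot":[0,0,0]},{"jaw":0,"offset":[0,0,0],"rot":[0,0,0]},{"jaw":0,"offset":[0,0,0],"rot":[0,0,0]}]}}

```text
time_s: 13.3
eef_pos: [0.5175, 0.1042, 0.1945]
eef_rot: [0.071, 0.732, 0.673, -0.076]
wrist_force: [0.6, -1.0, 0.3]
opening: 0.149
grasp_force: 59.2
```

```bash
python3 - <<'E'
from h import *
print(nose_now(),ctrl.get_obs()["wrist_force"],ctrl.get_obs()["torque"])
E
```

```text
(array([0.5225, 0.1583, 0.1372]), np.float64(11.9)) [ 0.56238465 -0.96067599  0.31343162] [0.11371296 0.02746587 0.05520848]
```

{"api": "apply_moves", "payload": {"moves": [{"jaw":0,"offset":[0.2,0,1],"rot":[0,0,0]},{"jaw":0,"offset":[0.2,0,1],"rot":[0,0,0]},{"jaw":0,"offset":[0.2,0,1],"rot":[0,0,0]},{"jaw":0,"offset":[0.2,0,1],"rot":[0,0,0]},{"jaw":0,"offset":[0.2,0,1],"rot":[0,0,0]}]}}

```text
time_s: 13.92
eef_pos: [0.5175, 0.1041, 0.1895]
eef_rot: [0.071, 0.732, 0.673, -0.076]
wrist_force: [-0.7, -1.4, 4.4]
opening: 0.155
grasp_force: 59.7
```

```bash
python3 - <<'E'
from h import *
print(nose_now(),ctrl.get_obs()["wrist_force"],ctrl.get_obs()["torque"])
E
```

```text
(array([0.5225, 0.1582, 0.1321]), np.float64(11.91)) [-0.69915413 -1.38794646  4.43217075] [-0.11863793  0.14569038  0.01373486]
```

{"api": "apply_moves", "payload": {"moves": [{"jaw":0,"offset":[0.2,0,1],"rot":[0,0,0]},{"jaw":0,"offset":[0.2,0,1],"rot":[0,0,0]},{"jaw":0,"offset":[0,0,0],"rot":[0,0,0]},{"jaw":0,"offset":[0,0,0],"rot":[0,0,0]},{"jaw":0,"offset":[0,0,0],"rot":[0,0,0]}]}}

```text
time_s: 14.55
eef_pos: [0.5176, 0.104, 0.1876]
eef_rot: [0.071, 0.732, 0.673, -0.076]
wrist_force: [-0.7, -2.4, 5.9]
opening: 0.147
grasp_force: 59.8
```

```bash
cat >> h.py <<'E'
def lipcheck(name):
    T=tool(); im,d,K,M=cam("wrist"); P=cloud(d,K,M); cv2.imwrite(f"pics/{name}.png",im[:,:,::-1])
    L=(P-T[:3,3])@T[:3,:3]*1000
    for x in (45,55,65,75,82):
        m=(abs(L[...,0]-x)<4)&(L[...,2]>10)&(L[...,2]<60); f=L[m&(abs(L[...,1])<10)]; w=L[m&(abs(L[...,1])>14)&(abs(L[...,1])<22)]
        print(x,"floor",np.median(f[:,2]).round(1),"wall",np.median(w[:,2]).round(1),"y",np.percentile(w[:,1],[2,98]).round(1))
    o=ctrl.get_obs(); print(nose_now(),o["wrist_force"].round(2),o["torque"].round(3),o["q"].round(2))
E
python3 - <<'E'
from h import *
lipcheck("w4")
T=plan(nose_pose(.130,36,dy=.0),15,0,dp=1)
E
```

```text
45 floor 41.5 wall 20.9 y [-18.6  19. ]
55 floor 41.5 wall 20.2 y [-18.4  19.1]
65 floor 41.3 wall 21.2 y [-18.6  18.9]
75 floor 41.2 wall 20.3 y [-18.6  19. ]
82 floor 41.2 wall 20.7 y [-18.3  19.1]
(array([0.5226, 0.1581, 0.1303]), np.float64(11.92)) [-0.99 -2.17  6.65] [-0.175  0.22  -0.007] [ 0.1   0.17  1.72 -0.21  1.29  0.25]
[{"jaw": 0, "offset": [1.6, 0.0, -1.5], "rot": [0.0, -1.6, 0.0]}, {"jaw": 0, "offset": [1.5, 0.0, -1.5], "rot": [0.0, -1.6, 0.0]}, {"jaw": 0, "offset": [1.6, 0.0, -1.6], "rot": [0.0, -1.6, 0.0]}, {"jaw": 0, "offset": [1.4, 0.0, -1.6], "rot": [0.0, -1.6, 0.0]}, {"jaw": 0, "offset": [1.4, -0.1, -1.7], "rot": [0.0, -1.6, 0.0]}]
[{"jaw": 0, "offset": [1.4, 0.0, -1.6], "rot": [0.0, -1.6, 0.0]}, {"jaw": 0, "offset": [1.3, 0.0, -1.8], "rot": [0.0, -1.6, 0.0]}, {"jaw": 0, "offset": [1.3, 0.0, -1.7], "rot": [0.1, -1.6, 0.0]}, {"jaw": 0, "offset": [1.2, 0.0, -1.8], "rot": [0.0, -1.7, 0.0]}, {"jaw": 0, "offset": [1.2, 0.0, -1.9], "rot": [0.0, -1.6, 0.0]}]
[{"jaw": 0, "offset": [1.1, 0.0, -1.9], "rot": [0.0, -1.6, 0.0]}, {"jaw": 0, "offset": [1.1, -0.1, -1.9], "rot": [0.0, -1.6, 0.0]}, {"jaw": 0, "offset": [1.0, 0.0, -1.9], "rot": [0.0, -1.6, 0.0]}, {"jaw": 0, "offset": [1.0, 0.0, -1.9], "rot": [0.0, -1.6, 0.0]}, {"jaw": 0, "offset": [0.9, 0.0, -2.0], "rot": [0.0, -1.6, 0.0]}]
```

{"api": "apply_moves", "payload": {"moves": [{"jaw":0,"offset":[1.6,0,-1.5],"rot":[0,-1.6,0]},{"jaw":0,"offset":[1.5,0,-1.5],"rot":[0,-1.6,0]},{"jaw":0,"offset":[1.6,0,-1.6],"rot":[0,-1.6,0]},{"jaw":0,"offset":[1.4,0,-1.6],"rot":[0,-1.6,0]},{"jaw":0,"offset":[1.4,-0.1,-1.7],"rot":[0,-1.6,0]}]}}

```text
time_s: 15.22
eef_pos: [0.5184, 0.1135, 0.1936]
eef_rot: [0.118, 0.725, 0.667, -0.127]
wrist_force: [-0.1, -1.1, 6.2]
opening: 0.152
grasp_force: 59.9
```

```bash
python3 - <<'E'
from h import *
lipcheck("w5")
T=plan(nose_pose(.130,38),11,0,dp=1)
E
```

```text
45 floor 41.5 wall 21.0 y [-18.6  19. ]
55 floor 41.4 wall 20.1 y [-18.3  19.1]
65 floor 41.3 wall 20.9 y [-19.1  19. ]
75 floor 41.2 wall 20.5 y [-18.5  19. ]
82 floor 41.1 wall 20.4 y [-18.3  19.2]
(array([0.5228, 0.1596, 0.1291]), np.float64(19.99)) [-0.58 -1.05  6.53] [-0.018  0.001  0.052] [ 0.19  0.23  1.67 -0.34  1.35  0.37]
[{"jaw": 0, "offset": [1.4, 0.0, -1.7], "rot": [0.0, -1.6, 0.0]}, {"jaw": 0, "offset": [1.3, 0.0, -1.6], "rot": [0.0, -1.7, 0.0]}, {"jaw": 0, "offset": [1.3, 0.0, -1.8], "rot": [0.0, -1.6, 0.0]}, {"jaw": 0, "offset": [1.2, -0.1, -1.7], "rot": [0.1, -1.6, 0.0]}, {"jaw": 0, "offset": [1.2, 0.0, -1.8], "rot": [0.0, -1.7, 0.0]}]
[{"jaw": 0, "offset": [1.2, 0.0, -1.9], "rot": [0.0, -1.6, 0.0]}, {"jaw": 0, "offset": [1.1, 0.0, -1.8], "rot": [0.0, -1.7, 0.0]}, {"jaw": 0, "offset": [1.0, 0.0, -1.9], "rot": [0.0, -1.6, 0.0]}, {"jaw": 0, "offset": [1.0, 0.0, -2.0], "rot": [0.0, -1.6, 0.0]}, {"jaw": 0, "offset": [0.9, -0.1, -1.9], "rot": [0.0, -1.7, 0.0]}]
[{"jaw": 0, "offset": [0.8, 0.0, -2.0], "rot": [0.0, -1.6, 0.0]}]
```

{"api": "apply_moves", "payload": {"moves": [{"jaw":0,"offset":[1.4,0,-1.6],"rot":[0,-1.6,0]},{"jaw":0,"offset":[1.3,0,-1.7],"rot":[0,-1.7,0]},{"jaw":0,"offset":[1.3,0,-1.7],"rot":[0,-1.6,0]},{"jaw":0,"offset":[1.2,-0.1,-1.7],"rot":[0,-1.6,0]},{"jaw":0,"offset":[1.2,0,-1.8],"rot":[0,-1.7,0]}]}}

```text
time_s: 15.9
eef_pos: [0.5192, 0.1233, 0.199]
eef_rot: [0.165, 0.714, 0.657, -0.178]
wrist_force: [-0.2, 0.9, 6.7]
opening: 0.15
grasp_force: 60.0
```

```bash
python3 - <<'E'
from h import *
lipcheck("w6")
T=plan(nose_pose(.130,38),6,0,dp=1)
E
```

```text
45 floor 41.3 wall 21.1 y [-18.6  19. ]
55 floor 41.2 wall 19.8 y [-18.4  19.2]
65 floor 41.1 wall 20.2 y [-18.6  19. ]
75 floor 41.0 wall 19.6 y [-18.5  19. ]
82 floor 40.8 wall 19.8 y [-18.3  19.2]
(array([0.5227, 0.1596, 0.1285]), np.float64(28.16)) [ 0.41 -0.31  6.7 ] [-0.022 -0.067  0.04 ] [ 0.28  0.3   1.61 -0.46  1.43  0.47]
[{"jaw": 0, "offset": [1.1, 0.0, -1.8], "rot": [0.0, -1.6, 0.0]}, {"jaw": 0, "offset": [1.0, 0.0, -1.9], "rot": [0.1, -1.7, 0.0]}, {"jaw": 0, "offset": [1.0, -0.1, -1.9], "rot": [0.0, -1.6, 0.0]}, {"jaw": 0, "offset": [0.9, 0.0, -1.9], "rot": [0.0, -1.7, 0.0]}, {"jaw": 0, "offset": [0.8, 0.0, -2.0], "rot": [0.0, -1.6, 0.0]}]
[{"jaw": 0, "offset": [0.9, 0.0, -1.9], "rot": [0.1, -1.6, 0.0]}]
```

{"api": "apply_moves", "payload": {"moves": [{"jaw":0,"offset":[1.1,0,-1.8],"rot":[0,-2,0]},{"jaw":0,"offset":[1,0,-2],"rot":[0,-2,0]},{"jaw":0,"offset":[1.1,-0.1,-2.2],"rot":[0,-2,0]},{"jaw":0,"offset":[1.1,0,-2.3],"rot":[0,-2,0]},{"jaw":0,"offset":[1,0,-2.4],"rot":[0,-2,0]}]}}

```text
time_s: 16.58
eef_pos: [0.5202, 0.1341, 0.2052]
eef_rot: [0.222, 0.696, 0.64, -0.239]
wrist_force: [0.3, 3.8, 6.3]
opening: 0.155
grasp_force: 60.2
```

{"api": "apply_moves", "payload": {"moves": [{"jaw":0,"offset":[0,0,0],"rot":[0,0,0]},{"jaw":0,"offset":[0,0,0],"rot":[0,0,0]},{"jaw":0,"offset":[0,0,0],"rot":[0,0,0]},{"jaw":0,"offset":[0,0,0],"rot":[0,0,0]},{"jaw":0,"offset":[0,0,0],"rot":[0,0,0]}]}}

```text
time_s: 17.2
eef_pos: [0.5202, 0.1341, 0.205]
eef_rot: [0.222, 0.696, 0.64, -0.238]
wrist_force: [0.4, 3.5, 6.8]
opening: 0.15
grasp_force: 60.2
```

```bash
python3 - <<'E'
from h import *
lipcheck("w7")
for n in ["wrist","scene","side"]:
    im,d,K,M=cam(n); P=cloud(d,K,M)
    for r in ctrl.outline_of(n,"lump0")[:5]: print(n,round(r["score"],2),r["position"],np.nanmedian(P[r["region"]],0).round(3),r["region"].sum())
    if n!="wrist":
        c=im[190:290,280:400] if n=="scene" else im[180:280,230:350]
        cv2.imwrite(f"pics/{n}7.png",cv2.resize(c,None,fx=3,fy=3)[:,:,::-1])
a=cv2.imread("pics/w7.png"); b=np.hstack([cv2.imread("pics/scene7.png"),cv2.imread("pics/side7.png")])
b=cv2.resize(b,(640,267)); cv2.imwrite("pics/c7.png",np.vstack([a[:320],b]))
E
```

```text
45 floor 40.6 wall 18.2 y [-18.4  18.9]
55 floor 40.2 wall 19.0 y [-18.6  19. ]
65 floor 39.8 wall 18.3 y [-18.6  19. ]
75 floor 39.5 wall 18.8 y [-18.4  18.9]
82 floor 39.4 wall 21.9 y [-18.6  19. ]
(array([0.5228, 0.1576, 0.1297]), np.float64(37.96)) [0.98 3.7  6.72] [ 0.655 -0.086 -0.023] [ 0.36  0.39  1.54 -0.59  1.54  0.57]
```

View pics/c7.png

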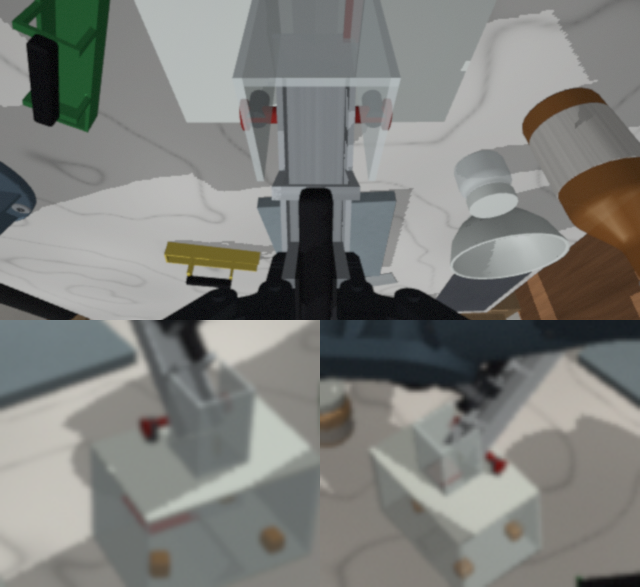

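The wrist view shows the chute inside the hood with no lumps near its nose. The other two views show lumps inside the bin: two clear ones, and possibly a third at (228,500) and (418,505).

```bash
python3 - <<'E'
from h import *
out=[]
for n in ["scene","side"]:
    im,d,K,M=cam(n)
    hsv=cv2.cvtColor(im,cv2.COLOR_RGB2HSV); m=((hsv[...,0]>5)&(hsv[...,0]<22)&(hsv[...,1]>70)&(hsv[...,2]>60)).astype(np.uint8)
    k,l,s,c=cv2.connectedComponentsWithStats(m)
    for i in range(1,k):
        x,y=c[i]
        if 230<x<420 and 150<y<310 and s[i,4]>3: print(n,c[i].round(),s[i,4])
    c=im[205:305,300:410] if n=="scene" else im[160:280,230:350]
    out.append(cv2.resize(c,(400,400),interpolation=cv2.INTER_CUBIC)[:,:,::-1])
cv2.imwrite("pics/c8.png",np.hstack(out))
E
```

```text
scene [266. 157.] 107
scene [236. 274.] 171
scene [382. 271.] 42
scene [339. 280.] 45
scene [270. 309.] 256
side [258. 165.] 25
side [232. 216.] 107
side [302. 259.] 16
side [283. 272.] 11
```

View pics/c8.png

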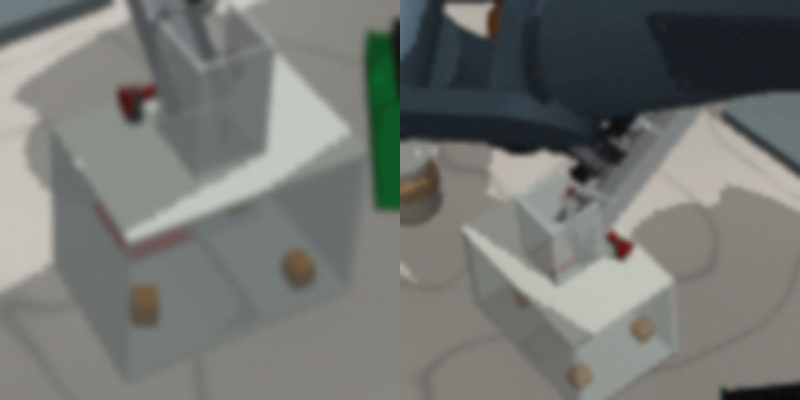

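Both cameras show a third lump partly hidden below the top, at (240,208) and (520,298) in the crops. I'll triangulate all three.

```bash
python3 - <<'E'
from h import *
z={n:np.load(n+".npz") for n in("scene","side")}
Pm=[z[n]["K"]@np.linalg.inv(z[n]["M"])[:3] for n in z]
B=np.array([.5254,.1937])
c,s=np.cos(np.radians(85.2)),np.sin(np.radians(85.2))
S=[(366,257),(339,280),(382,271)]; D=[(266,249.4),(283,272),(302,259)]
for i,a in enumerate(S):
  for j,b in enumerate(D):
    X=cv2.triangulatePoints(*Pm,np.float64(a),np.float64(b)).ravel(); X=X[:3]/X[3]
    e=[np.linalg.norm((p@np.r_[X,1])[:2]/(p@np.r_[X,1])[2]-q) for p,q in zip(Pm,(a,b))]
    d=X[:2]-B; print(i,j,X.round(3),"bin xy",np.round([c*d[0]+s*d[1],-s*d[0]+c*d[1]],3),"err",np.round(e,1))
E
```

```text
0 0 [0.531 0.243 0.09 ] bin xy [ 0.05  -0.002] err [1.8 0.7]
0 1 [0.484 0.218 0.021] bin xy [0.021 0.043] err [13.2  5.8]
0 2 [0.473 0.161 0.01 ] bin xy [-0.037  0.05 ] err [2.4 1.1]
1 0 [0.58  0.211 0.015] bin xy [ 0.022 -0.053] err [1.8 0.7]
1 1 [ 0.534  0.181 -0.066] bin xy [-0.012 -0.01 ] err [13.3  5.8]
1 2 [ 0.525  0.117 -0.083] bin xy [-0.076 -0.006] err [2.4 1.1]
2 0 [0.523 0.26  0.089] bin xy [0.066 0.008] err [11.7  4.9]
2 1 [0.475 0.234 0.018] bin xy [0.036 0.053] err [0.4 0.2]
2 2 [0.464 0.181 0.011] bin xy [-0.017  0.06 ] err [16.   7.4]
```

All three lumps are inside the bin, at about (22,-53), (36,53) and (-37,50) mm, low down. I'll retreat upward.

```bash
python3 - <<'E'
from h import *
T=plan(nose_pose(.20,38),5,0)
T=plan(nose_pose(.25,2,dy=-.10),10,0,T)
E
```

```text
[{"jaw": 0, "offset": [-9.0, 0.0, -11.0], "rot": [0.0, 0.0, 0.0]}, {"jaw": 0, "offset": [-8.0, 0.0, -11.0], "rot": [0.1, 0.0, 0.0]}, {"jaw": 0, "offset": [-9.0, 0.0, -11.0], "rot": [0.0, 0.0, 0.0]}, {"jaw": 0, "offset": [-8.0, 0.0, -12.0], "rot": [0.1, 0.0, 0.0]}, {"jaw": 0, "offset": [-9.0, 0.0, -11.0], "rot": [0.0, 0.0, -0.1]}]
[{"jaw": 0, "offset": [-12.0, 1.0, 7.0], "rot": [0.0, 3.6, 0.0]}, {"jaw": 0, "offset": [-13.0, 1.0, 6.0], "rot": [0.0, 3.6, 0.0]}, {"jaw": 0, "offset": [-13.0, 0.0, 5.0], "rot": [0.0, 3.6, 0.0]}, {"jaw": 0, "offset": [-14.0, 1.0, 5.0], "rot": [0.0, 3.6, 0.0]}, {"jaw": 0, "offset": [-13.0, 1.0, 3.0], "rot": [0.0, 3.6, 0.0]}]
[{"jaw": 0, "offset": [-14.0, 1.0, 3.0], "rot": [0.0, 3.6, 0.0]}, {"jaw": 0, "offset": [-14.0, 1.0, 2.0], "rot": [0.0, 3.6, 0.0]}, {"jaw": 0, "offset": [-14.0, 1.0, 1.0], "rot": [0.0, 3.6, 0.0]}, {"jaw": 0, "offset": [-14.0, 0.0, 0.0], "rot": [0.0, 3.6, 0.0]}, {"jaw": 0, "offset": [-14.0, 1.0, -1.0], "rot": [0.0, 3.6, 0.0]}]
```

{"api": "apply_moves", "payload": {"moves": [{"jaw":0,"offset":[-9,0,-11],"rot":[0,0,0]},{"jaw":0,"offset":[-8,0,-11],"rot":[0,0,0]},{"jaw":0,"offset":[-9,0,-11],"rot":[0,0,0]},{"jaw":0,"offset":[-8,0,-12],"rot":[0,0,0]},{"jaw":0,"offset":[-9,0,-11],"rot":[0,0,0]}]}}

```text
time_s: 18.27
eef_pos: [0.5193, 0.1336, 0.276]
eef_rot: [0.221, 0.696, 0.64, -0.24]
wrist_force: [0.7, -0.1, -1.3]
opening: 0.15
grasp_force: 58.9
```

{"api": "apply_moves", "payload": {"moves": [{"jaw":0,"offset":[-12,1,7],"rot":[0,3.6,0]},{"jaw":0,"offset":[-13,1,6],"rot":[0,3.6,0]},{"jaw":0,"offset":[-13,0,5],"rot":[0,3.6,0]},{"jaw":0,"offset":[-14,1,5],"rot":[0,3.6,0]},{"jaw":0,"offset":[-13,1,3],"rot":[0,3.6,0]}]}}

```text
time_s: 18.9
eef_pos: [0.5174, 0.0635, 0.2869]
eef_rot: [0.118, 0.725, 0.667, -0.127]
wrist_force: [-0.7, 0.5, -2.5]
opening: 0.148
grasp_force: 58.9
```

{"api": "apply_moves", "payload": {"moves": [{"jaw":0,"offset":[-14,1,3],"rot":[0,3.6,0]},{"jaw":0,"offset":[-14,1,2],"rot":[0,3.6,0]},{"jaw":0,"offset":[-14,1,1],"rot":[0,3.6,0]},{"jaw":0,"offset":[-14,0,0],"rot":[0,3.6,0]},{"jaw":0,"offset":[-14,1,-1],"rot":[0,3.6,0]}]}}

```text
time_s: 19.52
eef_pos: [0.5154, -0.0064, 0.2978]
eef_rot: [0.013, 0.736, 0.677, -0.012]
wrist_force: [-0.5, 0.2, -2.0]
opening: 0.149
grasp_force: 58.9
```

```bash
python3 - <<'E'
from h import *
lipcheck("w9"); t=2.0
T=plan(pose([.504,-.215,.10],77,t),20,0)
plan(pose([.504,-.215,.066],77,t),5,0,T)
E
```

```text
45 floor 40.9 wall 19.0 y [-18.6  18.9]
55 floor 40.8 wall 19.6 y [-18.4  19.1]
65 floor 40.6 wall 20.1 y [-18.4  19.1]
75 floor 40.4 wall 19.9 y [-18.5  19. ]
82 floor 40.2 wall 19.8 y [-18.4  19. ]
(array([0.5216, 0.0544, 0.2511]), np.float64(2.0)) [ 0.53 -3.01 -2.06] [-0.122 -0.062 -0.031] [-0.23 -0.    1.67 -0.03  1.47 -0.14]
[{"jaw": 0, "offset": [-10.0, 0.0, 10.0], "rot": [0.0, 0.0, 0.4]}, {"jaw": 0, "offset": [-10.0, 1.0, 11.0], "rot": [0.0, 0.0, 0.4]}, {"jaw": 0, "offset": [-10.0, 0.0, 10.0], "rot": [0.1, 0.0, 0.4]}, {"jaw": 0, "offset": [-10.0, 1.0, 10.0], "rot": [0.0, 0.0, 0.4]}, {"jaw": 0, "offset": [-10.0, 0.0, 10.0], "rot": [0.0, 0.0, 0.4]}]
[{"jaw": 0, "offset": [-10.0, 1.0, 11.0], "rot": [0.0, 0.0, 0.4]}, {"jaw": 0, "offset": [-10.0, 0.0, 10.0], "rot": [0.0, 0.0, 0.4]}, {"jaw": 0, "offset": [-10.0, 1.0, 10.0], "rot": [0.1, 0.0, 0.5]}, {"jaw": 0, "offset": [-10.0, 1.0, 10.0], "rot": [0.0, 0.0, 0.4]}, {"jaw": 0, "offset": [-10.0, 1.0, 11.0], "rot": [0.0, 0.0, 0.4]}]
[{"jaw": 0, "offset": [-10.0, 1.0, 10.0], "rot": [0.0, 0.0, 0.4]}, {"jaw": 0, "offset": [-9.0, 1.0, 10.0],
[... 169 characters left out ...]
"offset": [-10.0, 1.0, 10.0], "rot": [0.0, 0.0, 0.4]}]
[{"jaw": 0, "offset": [-10.0, 1.0, 10.0], "rot": [0.0, 0.0, 0.4]}, {"jaw": 0, "offset": [-10.0, 2.0, 11.0], "rot": [0.1, 0.0, 0.4]}, {"jaw": 0, "offset": [-10.0, 1.0, 10.0], "rot": [0.0, 0.0, 0.4]}, {"jaw": 0, "offset": [-10.0, 2.0, 10.0], "rot": [0.0, 0.0, 0.4]}, {"jaw": 0, "offset": [-9.0, 1.0, 10.0], "rot": [0.0, 0.0, 0.4]}]
[{"jaw": 0, "offset": [0.0, 0.0, 7.0], "rot": [0.0, 0.0, 0.0]}, {"jaw": 0, "offset": [0.0, 0.0, 7.0], "rot": [0.0, 0.0, 0.0]}, {"jaw": 0, "offset": [0.0, 0.0, 7.0], "rot": [0.0, 0.0, 0.0]}, {"jaw": 0, "offset": [1.0, 0.0, 6.0], "rot": [0.0, 0.0, 0.0]}, {"jaw": 0, "offset": [0.0, 0.0, 7.0], "rot": [0.0, 0.0, 0.0]}]
```

{"api": "apply_moves", "payload": {"moves": [{"jaw":0,"offset":[-10,0,10],"rot":[0,0.2,0.4]},{"jaw":0,"offset":[-20,1,20],"rot":[0,0.2,0.8]},{"jaw":0,"offset":[-20,1,20],"rot":[0,0.2,0.8]},{"jaw":0,"offset":[-20,1,21],"rot":[0,0.2,0.8]},{"jaw":0,"offset":[-20,1,20],"rot":[0,0.2,0.9]}]}}

```text
time_s: 20.2
eef_pos: [0.5092, -0.0983, 0.2072]
eef_rot: [0.007, 0.757, 0.653, -0.007]
wrist_force: [0.6, -1.1, -1.3]
opening: 0.153
grasp_force: 58.9
```

{"api": "apply_moves", "payload": {"moves": [{"jaw":0,"offset":[-20,2,21],"rot":[0,0,0.8]},{"jaw":0,"offset":[-20,2,20],"rot":[0,0,0.8]},{"jaw":0,"offset":[-20,2,20],"rot":[0,0,0.8]},{"jaw":0,"offset":[-20,2,21],"rot":[0,0,0.8]},{"jaw":0,"offset":[-20,3,20],"rot":[0,0,0.8]}]}}

```text
time_s: 20.82
eef_pos: [0.5026, -0.2004, 0.1072]
eef_rot: [0.007, 0.779, 0.626, -0.007]
wrist_force: [0.6, -0.1, -1.7]
opening: 0.144
grasp_force: 58.8
```

```bash
python3 - <<'E'
from h import *
print(nose_now()); T=plan(pose([.504,-.215,.066],77,1),10,0,dp=1)
E
```

```text
(array([ 0.5169, -0.1379,  0.061 ]), np.float64(1.1))
[{"jaw": 0, "offset": [-1.3, 0.4, 4.1], "rot": [0.0, 0.0, 0.1]}, {"jaw": 0, "offset": [-1.3, 0.5, 4.2], "rot": [0.0, 0.0, 0.0]}, {"jaw": 0, "offset": [-1.3, 0.4, 4.1], "rot": [0.0, 0.0, 0.1]}, {"jaw": 0, "offset": [-1.3, 0.5, 4.2], "rot": [0.1, 0.0, 0.0]}, {"jaw": 0, "offset": [-1.4, 0.4, 4.1], "rot": [0.0, 0.1, 0.1]}]
[{"jaw": 0, "offset": [-1.3, 0.5, 4.2], "rot": [0.0, 0.0, 0.0]}, {"jaw": 0, "offset": [-1.3, 0.4, 4.1], "rot": [0.0, 0.0, 0.1]}, {"jaw": 0, "offset": [-1.3, 0.5, 4.1], "rot": [0.0, 0.0, 0.1]}, {"jaw": 0, "offset": [-1.3, 0.5, 4.2], "rot": [0.0, 0.0, 0.0]}, {"jaw": 0, "offset": [-1.3, 0.4, 4.1], "rot": [0.1, 0.0, 0.1]}]
```

{"api": "apply_moves", "payload": {"moves": [{"jaw":0,"offset":[-2,0.5,8],"rot":[0,0,0]},{"jaw":0,"offset":[-2,0.5,8],"rot":[0,0,0]},{"jaw":0,"offset":[-2,0.5,8],"rot":[0,0,0]},{"jaw":0,"offset":[-2,0.5,8],"rot":[0,0,0]},{"jaw":0,"offset":[0,0,5],"rot":[0,0,0]}]}}

```text
time_s: 21.45
eef_pos: [0.5034, -0.2094, 0.0714]
eef_rot: [0.008, 0.78, 0.626, -0.006]
wrist_force: [0.9, 0.4, -1.6]
opening: 0.153
grasp_force: 58.8
```

{"api": "apply_moves", "payload": {"moves": [{"jaw":0,"offset":[0,0,2],"rot":[0,0,0]},{"jaw":0,"offset":[0,0,2],"rot":[0,0,0]},{"jaw":0,"offset":[0,0,1],"rot":[0,0,0]},{"jaw":0,"offset":[0,0,0],"rot":[0,0,0]},{"jaw":0,"offset":[0,0,0],"rot":[0,0,0]}]}}

```text
time_s: 22.08
eef_pos: [0.5035, -0.2097, 0.067]
eef_rot: [0.008, 0.78, 0.626, -0.006]
wrist_force: [-0.2, 0.7, -2.0]
opening: 0.152
grasp_force: 58.8
```

Not touching yet; I'll lower a little more.

{"api": "apply_moves", "payload": {"moves": [{"jaw":0,"offset":[0,0,1],"rot":[0,0,0]},{"jaw":0,"offset":[0,0,1],"rot":[0,0,0]},{"jaw":0,"offset":[0,0,0.5],"rot":[0,0,0]},{"jaw":0,"offset":[0,0,0],"rot":[0,0,0]},{"jaw":0,"offset":[0,0,0],"rot":[0,0,0]}]}}

```text
time_s: 22.7
eef_pos: [0.5038, -0.2098, 0.0651]
eef_rot: [0.008, 0.78, 0.626, -0.006]
wrist_force: [-1.0, 1.8, 5.6]
opening: 0.153
grasp_force: 59.9
```

{"api": "apply_moves", "payload": {"moves": [{"jaw":0.25,"offset":[0,0,-0.5],"rot":[0,0,0]},{"jaw":0.4,"offset":[0,0,0],"rot":[0,0,0]},{"jaw":0.7,"offset":[0,0,0],"rot":[0,0,0]},{"jaw":1,"offset":[0,0,0],"rot":[0,0,0]},{"jaw":1,"offset":[0,0,0],"rot":[0,0,0]}]}}

```text
time_s: 23.32
eef_pos: [0.5034, -0.2097, 0.0648]
eef_rot: [0.008, 0.78, 0.626, -0.006]
wrist_force: [0.4, 0.2, 0.3]
opening: 0.993
grasp_force: 0.0
```

{"api": "apply_moves", "payload": {"moves": [{"jaw":1,"offset":[0,0,0],"rot":[0,0,0]},{"jaw":1,"offset":[0,0,-5],"rot":[0,0,0]},{"jaw":1,"offset":[0,0,-15],"rot":[0,0,0]},{"jaw":1,"offset":[0,0,-25],"rot":[0,0,0]},{"jaw":1,"offset":[0,0,-30],"rot":[0,0,0]}]}}

```text
time_s: 23.95
eef_pos: [0.5033, -0.2081, 0.1413]
eef_rot: [0.008, 0.78, 0.626, -0.006]
wrist_force: [0.4, -0.2, -0.2]
opening: 0.998
grasp_force: 0.0
```

{"api": "apply_moves", "payload": {"moves": [{"jaw":1,"offset":[-10,0,-30],"rot":[0,0,0]},{"jaw":1,"offset":[-15,0,-30],"rot":[0,0,0]},{"jaw":1,"offset":[-10,0,-20],"rot":[0,0,0]},{"jaw":1,"offset":[0,0,0],"rot":[0,0,0]},{"jaw":1,"offset":[0,0,0],"rot":[0,0,0]}]}}

```text
time_s: 24.58
eef_pos: [0.4955, -0.2403, 0.22]
eef_rot: [0.007, 0.78, 0.626, -0.006]
wrist_force: [0.2, -0.5, -0.6]
opening: 0.997
grasp_force: 0.0
```

```bash
python3 - <<'E'
from h import *
im,d,K,M=cam("wrist"); P=cloud(d,K,M); g=im.astype(int)
blk=(g.max(-1)<60)&(abs(P[...,2]-.09)<.012)&(abs(P[...,0]-.50)<.1)&(abs(P[...,1]+.2)<.1)
q=P[blk]; print(cv2.minAreaRect((q[:,:2]*1000).astype(np.float32)),np.percentile(q[:,2],[5,50,95]))
s,_,K2,M2=cam("scene"); sd,*_=cam("side")
c=np.hstack([cv2.resize(s[205:305,300:410],(320,280)),cv2.resize(sd[190:290,230:340],(320,280))])
cv2.imwrite("pics/fin.png",np.vstack([cv2.resize(im,(512,320)) if 0 else cv2.resize(im,(640,310)),c])[:,:,::-1])
E
```

```text
((503.97918701171875, -208.88377380371094), (78.27037048339844, 13.002469062805176), 77.9931640625) [0.08863559 0.08995754 0.09112084]
```

View pics/fin.png

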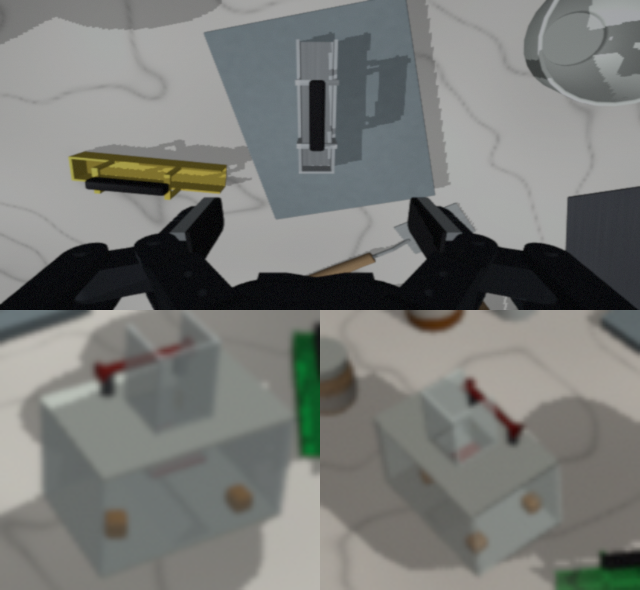

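The chute stands empty and flat on the slab around (317,105), with the handle top at z = 0.090. The lumps are in the bin, the shutter has shut and the gripper is clear.

```bash
python3 -c "
from bench import ctrl
print(ctrl.hand_in())"
```

```text
the job is handed in; nothing more can be done
None
```

The job is handed in: all three lumps are in the bin, and the empty chute stands upright on the grey slab with the gripper clear; `hand_in()` gave no verdict.

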